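# Stand the fallen sensor on its pad and zero the tachograph head

### The arm

A 7-joint arm with a two-finger parallel gripper is mounted at the origin on the work surface. World frame = base frame: x ahead of the robot, y to its left, z up, the work surface at z = 0. Lengths are in mm, angles in rad, forces in N, time in s.
With the tool pointing down it reaches from about 400 to 875 mm from the base axis. Payload 19.3 kg.
Tool frame: the origin (TCP) lies between the finger pads; the fingertips stand 19 mm ahead of it and the grasp point (between the pads) is the TCP; z points along the fingers, y is the line along which they close (so a half turn about z gives the same grasp; the last joint's range is limited). The gripper opens to 85 mm and grips with 20 to 120 N. Pads are 22 mm wide; open, the fingers measure 114 mm over their backs; the gripper's body (76 mm by 85 mm) begins 54 mm behind the grasp point. The pads swing forward as they close: fully open they stand 13 mm farther back than shut.
Start: joints at [-1.332, 0.521, -0.036, 1.599, 0.021, 1.021, -0.113], TCP at [189.966, 595.423, 250.291] pointing down, gripper open.
Joint ranges: [-2.91, 2.91], [-0.3, 2.13], [-1.5, 1.42], [0.17, 2.43], [-1.26, 4.41], [0.16, 1.93], [-2.52, 2.52]. Speed limits (rad/s): [1.89, 1.89, 2.39, 2.39, 3.01, 3.01, 3.01].

### API

Orientations are given as a 3x3 rotation matrix whose columns are the frame's x, y, z axes.
In Python, from rig import status, eyes, hand_in, spotter gives the robot as it stands.
- The arm moves only by the tool step_arm, never from a script. Its argument "deltas" is text: rows parted by semicolons, each of 7 numbers parted by spaces: the opening, from 0 (shut) to 1 (fully open), then the shift along the tool's x, y, z as a fraction of full scale, then the turn, a rotation vector about the tool's x, y, z as a fraction of full scale. A call has exactly 8 rows; each row is the pose to reach, as a shift and turn from the pose commanded when the call began, along the tool's axes at that moment; what a row does not reach only later rows make up. Full scale, the value 1, is 25 cm for a shift and 60 degrees for a turn. A row lasts 1/10 s, in which the tool goes at most 50 mm and 8.59 degrees, less where a joint would pass 70% of its speed; a pose out of reach is approached as far as the arm can. A call with a number of a shift or a turn outside -1 to 1 is refused whole. A call with a gripper value outside its range is refused whole. The fingers move at their own pace and stop on an object; "newtons" is the grip in N (left out, the last holds). Time passes only in rows, so rows that repeat a pose let the fingers close, or fill a call up. It gives the time, the measured TCP pose, the force, the opening and the grip force at its end, in the units of the state.
- status.observe(): the state, without advancing time (a new reading comes with each control period).
- eyes.grab_frame(name): name is "side" or "top" or "wrist"; returns the picture (400x640x3 uint8, red, green, blue); there is no depth.
- eyes.calibration(name): a dict with "fx", "fy", "cx", "cy" (pixels), "R" (3x3) and "t" (3): a world point X has camera coordinates R X + t. Camera axes: x right, y down, z forward; pixel columns grow to the right and rows downward; lengths in mm; the calibration is good to about 2 mm. A picture is of the moment at which its call begins: read the wrist's pose just before it. calibration takes no time and is no camera call; for the wrist camera it gives the pose at the moment of the call.
- hand_in(): hands the job in; it is judged then, once.
Trained networks look in the newest picture that a camera, given by its name, has taken for a name from the list of things; names that differ only in an ending like _2 or _b are one class to them, and where a whole thing is asked for, a point or a joint stands for the part that bears it (a point fixed in the world has none). Each returns a list of dicts, best first, with "conf" (0 to 1); they miss things now and then, are a little off and sometimes report something else, mostly with a low value. They report only what shows in the picture. A call takes as long as a camera call. They do not tell look-alikes from the thing itself.
- spotter.find_in(camera, thing): "extent" ([centre column, centre row, width, height] in pixels, round what is visible of it).
- spotter.cut_out(camera, thing): "mask" (400x640 bool, what is visible of it) and "extent" ([centre column, centre row, width, height] in pixels, round what is visible of it).
The state is a dict: "time_s": time; "q": joint angles; "qd": joint speeds; "joint_torque": joint torques, N m; "tool_pos": TCP position; "orientation": TCP orientation; "force": force on the tool from outside, world axes, zero at the start; "moment": the same for the moment, N m; "opening": finger opening in mm; "gripper_force": force on a finger pad.
Only numpy, scipy, OpenCV 4.12 (cv2) and the standard library are available. Lean on these libraries where they do the work, as an engineer would, in place of code of your own. Each camera call takes 0.05 s, during which the arm holds its last target. There are 200 camera calls.

### The job

First stand the toppled orange-sleeved sensor upright on its steel foot, with the whole foot on the round black pad, setting it down rather than dropping it, and let go of it. Then turn the bezel on the grey tachograph head until its orange pointer reads zero, that is, points at the red mark. Leave the jar, the spanner and the cup where they are.

Things in the scene. Friction and masses are not known exactly. Their poses are not given: they have to be found in the camera images.
- head: Tachograph head, fixed: round grey drum, 160 mm across, 60 mm thick, in a steel cradle (base 170 mm in x, 150 mm in y). Origin: centre of the cradle's underside, z up. Its round face leans 30 deg from level towards the head's -x side: outward normal (-0.5, 0, 0.866), uphill (0.866, 0, 0.5) in its frame. White ticks every 30 deg; one red mark, 10 mm wide, at the uphill edge: zero.
- dial (a joint): Angle of the bezel about the face's outward normal, rad; 0 = pointer at the red mark, positive = counter-clockwise seen looking at the face. Turns freely both ways to 2.6 either side, light friction (0.06 N m), stays where left.
- dial_grip (a point): On the turning axis, in the finger bar, 8 mm below its outer end. The bezel is an aluminium disc 86 mm across, 10 mm thick, with a black bar across its middle, 56 mm long, 18 mm wide, standing 34 mm out from the disc, lying along the pointer. Axes turn with the bezel: x along the bar towards the pointer's tip, z out of the face along the turning axis.
- pointer_tip (a point): Tip of the orange pointer, 57 mm from the turning axis, over the tick circle.
- pad: Round black rubber pad with a thin yellow ring, 140 mm across, 6 mm thick, fixed flat on the worktop. Origin: centre of its underside.
- sensor: Loose sensor, about 0.4 kg: square steel foot 64 x 64 x 12 mm carrying a round orange sleeve 44 mm across, 110 mm long; 122 mm tall in all. Origin: centre of the foot's underside; z runs from foot along sleeve. Starts on its side, the sleeve's end pointing roughly away from the robot and 5 deg downwards, x axis down. Centre of mass about 35 mm from the foot's underside.
- jar: Bystander: jar 56 mm across, 75 mm high, standing. Origin: centre of its underside.
- spanner: Bystander: chrome spanner 180 mm long, lying flat. Origin: its underside.
- cup: Bystander: steel cup 70 mm across, 80 mm high, standing. Origin: centre of its underside.
Things that resemble listed ones, but are neither listed nor needed, are in the scene too. Of the things that look like the pad, take the one that is farthest from the robot's base at the start.

How it is judged (in metres and radians):
On the way, in this order (a step that is already met when the one before it is completed fails the run):
1. the sensor stands upright on its foot on the pad, released (angle between sensor's own z axis and vertical below 0.1 rad and horizontal distance between sensor and pad below 0.032 m and z of sensor in the frame of pad between 0.003 and 0.01 m and linear speed of sensor below 0.02 m/s and contact force between the fingers and sensor below 0.1 N), for 0.2 s.
2. the bezel's pointer reads zero (value of joint dial between -0.09 and 0.09 rad), for 0.2 s.
At the end, for the whole second after the job is handed in: The sensor stands upright (within 0.1 rad) at rest on the pad, its foot's centre within 32 mm of the pad's centre, and the bezel rests within 0.09 rad of zero, both released (all of step 1 and all of step 2 and velocity of joint dial between -0.05 and 0.05 rad/s and contact force between the fingers and head below 0.1 N); the robot touches nothing.
It fails at once if a bystander (jar, spanner or cup) is shifted by more than 30 mm or toppled (distance of any of jar, spanner, cup from where it was at the start of the episode above 0.03 m or angle between any of jar, cup's own z axis and vertical above 0.5 rad).
It fails at once if the sensor is dropped: out of the fingers' hold it moves faster than 0.7 m/s (linear speed of sensor above 0.7 m/s and contact force between the fingers and sensor below 0.05 N).
It also fails if it takes over 58 s, if anything falls off the work surface, if the arm or the gripper's body presses on something with over 40 N, if the wrist force passes 120 N, or if a joint passes its speed limit or range.

## Working session

There is one attempt and no reset: what is moved stays moved. The work goes in short steps, Python scripts to look and compute and a tool call to move; the robot and the scene stay as the last step left them, time stands still between calls to the robot, and variables do not carry over. Pictures are saved under pics/ and viewed, at most 12 in all, crops included, and the job is handed in when it is done.

Besides the shell and the picture viewer there is one more tool, called as name(argument=value, ...) on one line, values as JSON. step_arm: Moves the arm, as the interface text tells. Its arguments: {"type":"object","properties":{"deltas":{"type":"string"},"newtons":{"type":"number"}},"required":["deltas"]}

```bash
mkdir -p pics; ls; cat > h.py <<'E'
import numpy as np, cv2, json
from rig import status, eyes, hand_in, spotter
def ray(c,u,v):
    R=np.array(c["R"]);t=np.array(c["t"])
    o=-R.T@t; d=R.T@np.array([(u-c["cx"])/c["fx"],(v-c["cy"])/c["fy"],1.]); return o,d/np.linalg.norm(d)
def atz(c,u,v,z):
    o,d=ray(c,u,v); return o+d*(z-o[2])/d[2]
def proj(c,X):
    p=np.array(c["R"])@np.array(X,float)+np.array(c["t"]); return np.array([c["fx"]*p[0]/p[2]+c["cx"],c["fy"]*p[1]/p[2]+c["cy"]])
E
python3 - <<'E'
from h import *
np.set_printoptions(precision=3,suppress=True)
s=status.observe();print(s["time_s"],s["tool_pos"],s["orientation"],s["opening"])
for n in("top","side"):
    im=eyes.grab_frame(n);cv2.imwrite(f"pics/{n}0.png",im[:,:,::-1])
    c=eyes.calibration(n);o,d=ray(c,320,200);print(n,o,d,c["fx"])
    for th in("sensor","pad","head","dial","pointer_tip","jar","spanner","cup"):
        for r in spotter.find_in(n,th)[:4]:
            e=r["extent"];print(th,round(r["conf"],2),np.round(e),atz(c,e[0],e[1],0 if th=="pad" else 20))
E
```

```text
pics
0.0 [189.899 595.119 249.724] [[-0.953  0.304 -0.   ]
 [ 0.304  0.953 -0.001]
 [-0.    -0.001 -1.   ]] 85.57157767700683
top [ 372.398   62.946 1102.314] [ 0.159 -0.    -0.987] 409.7971626818049
sensor 0.67 [386. 110.  57.  24.] [ 797.571 -123.569   20.   ]
sensor 0.62 [326. 201.  38.  50.] [543.225  46.747  20.   ]
pad 0.65 [348. 273.  50.  48.] [352.937  -9.912   0.   ]
pad 0.64 [234. 336.  57.  52.] [193.818 287.939   0.   ]
pad 0.62 [231. 202.  54.  52.] [545.674 305.243   0.   ]
pad 0.55 [274. 264.  56.  56.] [378.   186.99   0.  ]
head 0.56 [451. 187.  76.  77.] [ 577.326 -290.421   20.   ]
dial 0.7 [461. 185.  33.  37.] [ 581.961 -317.099   20.   ]
pointer_tip 0.83 [461. 188.  38.  31.] [ 574.021 -317.138   20.   ]
jar 0.77 [328. 123.  22.  28.] [761.781  39.204  20.   ]
spanner 0.7 [384. 108.  61.  27.] [ 802.865 -117.379   20.   ]
side [-169.735 -972.592  823.109] [ 0.472  0.722 -0.506] 476.1216907741556
pad 0.9 [293. 190.  43.  20.] [550.828 308.113   0.   ]
pad 0.84 [265. 220.  43.  26.] [379.661 187.105   0.   ]
pad 0.82 [288. 255.  47.  30.] [352.767 -11.242   0.   ]
pad 0.67 [205. 220.  28.  26.] [217.794 284.932   0.   ]
head 0.76 [412. 265.  79.  85.] [ 603.492 -250.634   20.   ]
head 0.45 [413. 249.  35.  35.] [ 655.459 -198.796   20.   ]
dial 0.79 [410. 247.  36.  34.] [ 653.562 -185.797   20.   ]
jar 0.65 [388. 199.  18.  26.] [777.667  60.691  20.   ]
spanner 0.48 [431. 225.  32.  29.] [ 786.919 -133.344   20.   ]
cup 0.86 [210. 185.  26.  25.] [305.802 462.48   20.   ]
```

```bash
python3 - <<'E'
import cv2
a=cv2.imread("pics/top0.png")[70:370,180:520];cv2.imwrite("pics/t1.png",cv2.resize(a,(680,600),interpolation=2))
b=cv2.imread("pics/side0.png")[140:320,190:470];cv2.imwrite("pics/s1.png",cv2.resize(b,(784,504),interpolation=2))
E
```

```text
(no output)
```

View pics/t1.png

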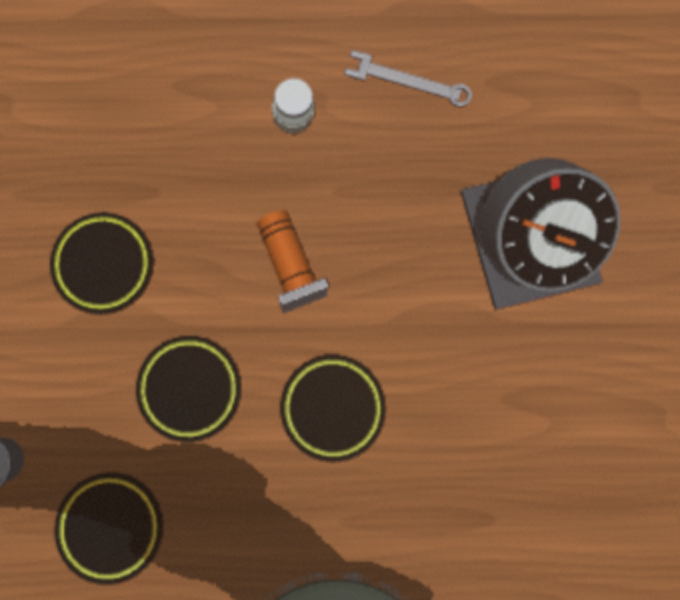

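View pics/s1.png

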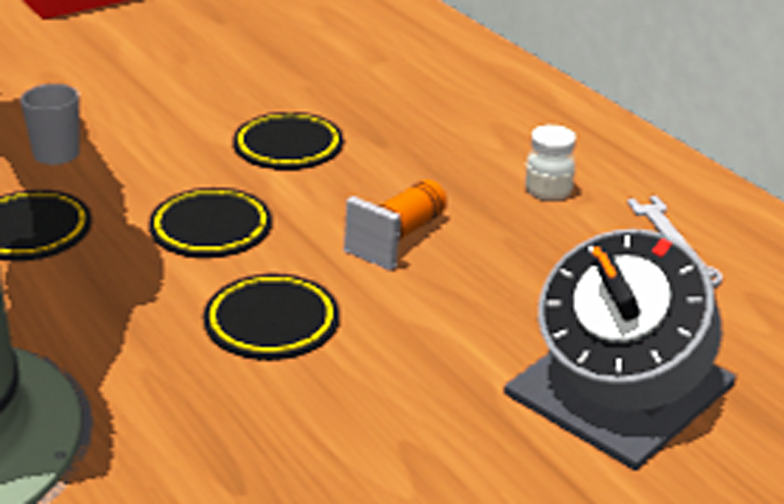

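The top view shows four identical pads. The farthest one is at crop (102,262), which is full-image (231,201). The sensor foot is at crop (303,295), with the sleeve pointing away up to (272,215). On the head, the orange pointer is about 65° counter-clockwise of the red mark, and the jar and spanner are beyond the sensor. Next I'll fit the poses.

```bash
cat > fit.py <<'E'
from h import *
from scipy.optimize import minimize
np.set_printoptions(precision=2,suppress=True)
C={n:eyes.calibration(n) for n in("top","side")}
I={n:cv2.imread(f"pics/{n}0.png") for n in C}
H={n:cv2.cvtColor(I[n],cv2.COLOR_BGR2HSV) for n in C}
P0=(546,305)
# pad ring
for n in C:
    u,v=proj(C[n],[548,306,6]); m=cv2.inRange(H[n],(22,130,100),(38,255,255)); z=np.zeros_like(m); cv2.circle(z,(int(u),int(v)),32,255,-1); m&=z
    ys,xs=np.nonzero(m); hull=cv2.convexHull(np.c_[xs,ys].astype(np.float32)); e=cv2.fitEllipse(hull)
    print("pad",n,len(xs),e, atz(C[n],*e[0],6))
# sensor
a=np.linspace(0,2*np.pi,40)
S=np.array([[22*np.cos(t),22*np.sin(t),z] for t in a for z in(12,122)])
F=np.array([[x,y,z] for x in(-32,32) for y in(-32,32) for z in(0,12)])
def pose(p):
    c,s=np.cos(np.radians(5)),np.sin(np.radians(5)); d=np.array([np.cos(p[2]),np.sin(p[2]),0]);up=np.array([0,0,1.])
    z=c*d-s*up; x=-c*up-s*d; return np.c_[x,np.cross(z,x),z],np.array([p[0],p[1],32.9])
def ren(n,pts,R,o,k=4):
    q=np.array([proj(C[n],R@X+o) for X in pts]); m=np.zeros((400*k,640*k),np.uint8)
    cv2.fillConvexPoly(m,cv2.convexHull(((q+.5)*k).astype(np.float32)).astype(np.int32),1); return cv2.resize(m.astype(np.float32),(640,400),interpolation=cv2.INTER_AREA)
M={}
for n in C:
    u,v=proj(C[n],[540,47,25]); z=np.zeros((400,640),np.uint8); cv2.rectangle(z,(int(u)-38,int(v)-38),(int(u)+38,int(v)+38),1,-1)
    h=H[n]; g=cv2.inRange(h,(0,0,60),(180,75,255))>0
    o=cv2.inRange(h,(0,205,80),(13,255,255))>0
    M[n]=((g&(z>0)).astype(np.float32),(o&(z>0)).astype(np.float32)); print(n,M[n][0].sum(),M[n][1].sum())
def cost(p):
    R,o=pose(p);e=0
    for n in C:
        f=ren(n,F,R,o); s=np.clip(ren(n,S,R,o)-f,0,1)
        e+=np.abs(f-M[n][0]).sum()+np.abs(s-M[n][1]).sum()
    return e
best=min((minimize(cost,[x,47,y],method="Nelder-Mead",options=dict(initial_simplex=[[x,47,y],[x+15,47,y],[x,60,y],[x,47,y+.15]])) for x in(490,510) for y in(0.1,.3)),key=lambda r:r.fun)
print(best.x,best.fun)
R,o=pose(best.x)
vis=[]
for n in C:
    im=I[n].copy();u,v=proj(C[n],o).astype(int)
    f=ren(n,F,R,o)>.5;s=ren(n,S,R,o)>.5
    b=cv2.resize(im[v-50:v+50,u-50:u+50],(400,400),interpolation=0)
    for mm,col in((f,(255,0,0)),(s,(0,255,0))):
        cs,_=cv2.findContours(cv2.resize(mm[v-50:v+50,u-50:u+50].astype(np.uint8),(400,400),interpolation=0),0,1);cv2.drawContours(b,cs,-1,col,1)
    vis.append(b)
cv2.imwrite("pics/fit.png",np.hstack(vis))
E
python3 fit.py
```

```text
pad top 344 ((230.09469604492188, 201.02117919921875), (45.538360595703125, 46.899471282958984), 53.89382553100586) [548.53 305.92   6.  ]
pad side 179 ((288.9539489746094, 199.18405151367188), (36.915531158447266, 47.05677032470703), 60.477115631103516) [504.32 251.71   6.  ]
top 208.0 0.0
side 383.0 123.0
[492.72  32.46   0.36] 878.0
```

View pics/fit.png

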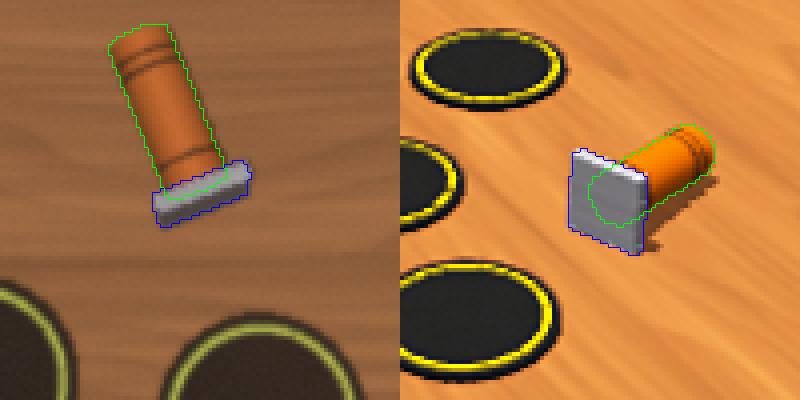

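The foot outline matches in both views, giving a sensor origin of about (493,32), yaw 0.36. The pad is at about (547,303). I'll approach the sensor with the tool leaning back 30°.

```bash
cat >> h.py <<'E'
from scipy.spatial.transform import Rotation as Ro
np.set_printoptions(precision=3,suppress=True)
def go(pos,R,full=True):
    s=status.observe();R0=np.array(s["orientation"]);p0=np.array(s["tool_pos"])
    d=R0.T@(np.array(pos)-p0)/250; w=Ro.from_matrix(R0.T@R).as_rotvec()/np.radians(60)
    print("delta",d,w,"rows>=",np.linalg.norm(d)*5,np.linalg.norm(w)*60/8.59)
def tool(z,y):
    z=np.array(z,float)/np.linalg.norm(z);y=np.array(y,float);y-=z*(y@z);y/=np.linalg.norm(y);return np.c_[np.cross(y,z),y,z]
D=np.array([np.cos(.36),np.sin(.36),0]);N=np.array([-D[1],D[0],0]);UP=np.array([0,0,1.])
def gr(a): return tool(-UP*np.cos(a)-D*np.sin(a),N)
G=np.array([539.3,50,28.5])
E
python3 -c "
from h import *
a=np.radians(30);R=gr(a);go(G-R[:,2]*120,R)"
```

```text
delta [-2.183 -1.505  0.471] [ 0.167  0.481 -0.624] rows>= 13.46410434545878 5.6244250499749
```

step_arm(deltas="1 -1 -0.75 0 0 0 -0.62;1 -1 -0.75 0 0 0 -0.62;1 -1 -0.75 0 0 0 -0.62;1 -1 -0.75 0 0 0 -0.62;1 -1 -0.75 0 0 0 -0.62;1 -1 -0.75 0 0 0 -0.62;1 -1 -0.75 0 0 0 -0.62;1 -1 -0.75 0 0 0 -0.62")

```text
time_s: 1.7
tool_pos: [373.0, 338.4, 250.6]
orientation: [[-0.944, -0.33, 0.001], [-0.33, 0.944, -0.0], [-0.001, -0.001, -1.0]]
force: [-1.5, 0.9, 0.3]
opening: 85.4
gripper_force: 0.0
```

```bash
python3 -c "
from h import *
s=status.observe();print(s['q'])
a=np.radians(30);R=gr(a);go(G-R[:,2]*120,R)"
```

```text
[-0.754  0.331 -0.127  1.91   0.054  0.904  0.999]
delta [-0.487 -1.302  0.474] [ 0.005  0.501 -0.023] rows>= 7.345310232136129 3.5000429853992245
```

step_arm(deltas="1 -0.49 -1 0.35 0 0.5 0;1 -0.49 -1 0.35 0 0.5 0;1 -0.49 -1 0.35 0 0.5 0;1 -0.49 -1 0.35 0 0.5 0;1 -0.49 -1 0.35 0 0.5 0;1 -0.49 -1 0.35 0 0.5 0;1 -0.49 -1 0.35 0 0.5 0;1 -0.49 -1 0.35 0 0.5 0")

```text
time_s: 2.5
tool_pos: [570.0, 146.6, 161.9]
orientation: [[-0.816, -0.334, -0.472], [-0.289, 0.943, -0.167], [0.501, 0.0, -0.866]]
force: [0.0, 1.1, 0.9]
opening: 85.3
gripper_force: 0.0
```

```bash
python3 -c "
from h import *
s=status.observe();print(s['q'])
a=np.radians(30);R=gr(a);go(G-R[:,2]*90,R)"
```

```text
[-0.332  0.845 -0.033  1.338  0.014  1.484  1.546]
delta [-0.055 -0.32   0.224] [ 0.01  -0.001 -0.016] rows>= 1.9722890986111632 0.13285760565887392
```

step_arm(deltas="1 -0.06 -0.32 0.22 0.01 0 -0.02;1 -0.06 -0.32 0.22 0.01 0 -0.02;1 -0.06 -0.32 0.22 0.01 0 -0.02;1 -0.06 -0.32 0.22 0.01 0 -0.02;1 -0.06 -0.32 0.22 0.01 0 -0.02;1 -0.06 -0.32 0.22 0.01 0 -0.02;1 -0.06 -0.32 0.22 0.01 0 -0.02;1 -0.06 -0.32 0.22 0.01 0 -0.02")

```text
time_s: 3.3
tool_pos: [583.2, 66.4, 108.0]
orientation: [[-0.809, -0.357, -0.467], [-0.31, 0.934, -0.177], [0.5, 0.002, -0.866]]
force: [0.9, -0.5, -0.3]
opening: 85.4
gripper_force: 0.0
```

```bash
cat > w.py <<'E'
from h import *
s=status.observe();c=eyes.calibration("wrist");im=eyes.grab_frame("wrist")[:,:,::-1].copy()
cv2.imwrite("pics/w1raw.png",im)
z=np.array([D[0]*.996,D[1]*.996,-.087]);o=np.array([492.7,32.5,32.9]);x=np.cross(N,z);
for k,(A,B) in enumerate([((0,0,0),(0,0,122)),((0,22,12),(0,22,122)),((0,-22,12),(0,-22,122)),((-32,-32,0),(-32,32,0)),((-32,-32,12),(-32,32,12))]):
    f=lambda X:tuple(int(t) for t in proj(c,o+X[0]*x+X[1]*N+X[2]*z))
    cv2.line(im,f(A),f(B),(0,255,0),1)
print(x,s["q"],proj(c,G)); cv2.imwrite("pics/w1.png",im)
go(G,gr(np.radians(30)))
E
python3 w.py
```

```text
[-0.081 -0.031 -0.996] [-0.237  0.901 -0.014  1.377  0.069  1.385  1.656] [314.593 213.144]
delta [0.003 0.001 0.368] [-0.001  0.     0.004] rows>= 1.8420531356150185 0.030261618579095418
```

View pics/w1.png

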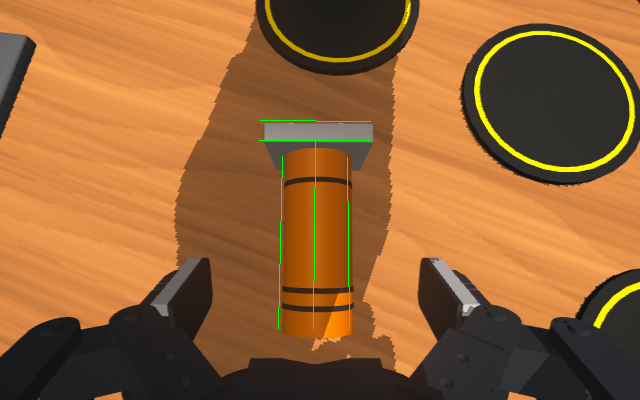

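The wrist view confirms the model. The sleeve axis is at column 317, midway between the fingers, and the foot edge is within about 2 px of prediction. I'll descend and grip.

step_arm(deltas="1 0 0 0.16 0 0 0;1 0 0 0.28 0 0 0;1 0 0 0.36 0 0 0;1 0 0 0.36 0 0 0;0 0 0 0.36 0 0 0;0 0 0 0.36 0 0 0;0 0 0 0.36 0 0 0;0 0 0 0.36 0 0 0", newtons=80)

```text
time_s: 4.15
tool_pos: [542.1, 50.4, 30.9]
orientation: [[-0.81, -0.356, -0.466], [-0.309, 0.935, -0.176], [0.498, 0.001, -0.867]]
force: [2.6, 2.1, 10.1]
opening: 41.8
gripper_force: 79.7
```

```bash
python3 -c "
from h import *
s=status.observe();print(s['q'],s['gripper_force'],s['opening'])
go(np.array(s['tool_pos'])+[-40,0,120],gr(0))"
```

```text
[-0.226  0.949 -0.019  1.523  0.081  1.19   1.644] 79.73214626312256 41.75900208841751
delta [ 0.369  0.058 -0.342] [ 0.    -0.498  0.004] rows>= 2.529822128134703 3.4783726007136067
```

```bash
python3 -c "
from h import *
s=status.observe()
go([540,110,180],gr(np.radians(-15)));go([542,60,130],gr(np.radians(10)))"
```

```text
delta [ 0.23   0.227 -0.555] [ 0.001 -0.748  0.004] rows>= 3.2114403253642543 5.224554645880148
delta [ 0.186  0.037 -0.35 ] [-0.    -0.331  0.004] rows>= 1.9908922371406352 2.314279167917367
```

step_arm(deltas="0 0.06 0 -0.1 0 0 0;0 0.13 0.02 -0.23 0 -0.12 0;0 0.19 0.04 -0.35 0 -0.25 0;0 0.21 0.1 -0.45 0 -0.38 0;0 0.23 0.17 -0.55 0 -0.5 0;0 0.23 0.23 -0.55 0 -0.62 0;0 0.23 0.23 -0.55 0 -0.75 0;0 0.23 0.23 -0.55 0 -0.75 0")

```text
time_s: 4.95
tool_pos: [536.3, 109.4, 178.1]
orientation: [[-0.902, -0.356, 0.245], [-0.343, 0.935, 0.094], [-0.262, 0.001, -0.965]]
force: [-0.6, -0.9, -4.7]
opening: 41.9
gripper_force: 82.3
```

```bash
python3 -c "
from h import *
s=status.observe();print(s['q'])
go([547,270,180],gr(np.radians(-55)))"
```

```text
[-0.227  0.399 -0.091  2.078  0.05   0.4    1.585]
delta [-0.261  0.585  0.064] [ 0.003 -0.663  0.002] rows>= 3.2189198719673877 4.632132045567601
```

Joint 6 is getting near its lower limit, so I'll identify the kinematics from the recorded poses and plan a feasible placing pose.

```bash
cat > kin.py <<'E'
from h import *
import itertools
from scipy.optimize import least_squares
Q=np.array([[-1.332,.521,-.036,1.599,.021,1.021,-.113],[-.754,.331,-.127,1.91,.054,.904,.999],[-.332,.845,-.033,1.338,.014,1.484,1.546],[-.237,.901,-.014,1.377,.069,1.385,1.656],[-.226,.949,-.019,1.523,.081,1.19,1.644],[-.227,.399,-.091,2.078,.05,.4,1.585]])
T=np.array([[190,595.3,250],[373,338.4,250.6],[570,146.6,161.9],[583.2,66.4,108],[542.1,50.4,30.9],[536.3,109.4,178.1]])
Rm=[[[-.953,.304,0],[.304,.953,-.001],[0,-.001,-1]],[[-.944,-.33,.001],[-.33,.944,0],[-.001,-.001,-1]],[[-.816,-.334,-.472],[-.289,.943,-.167],[.501,0,-.866]],[[-.809,-.357,-.467],[-.31,.934,-.177],[.5,.002,-.866]],[[-.81,-.356,-.466],[-.309,.935,-.176],[.498,.001,-.867]],[[-.902,-.356,.245],[-.343,.935,.094],[-.262,.001,-.965]]]
Rm=np.array(Rm)
rz=lambda a:Ro.from_euler("z",a).as_matrix()
ry=lambda a:Ro.from_euler("y",a).as_matrix()
def fk(q,p,sg):
    h,L1,e1,L2,e2,L3,e3,w=p
    R=rz(sg[0]*q[0]);x=np.array([0,0,h]); R=R@ry(q[1])@rz(sg[1]*q[2]); x=x+R@[e1,0,L1]; R=R@ry(q[3]); x=x+R@[-e1+e2,0,0]
    R=R@rz(sg[2]*q[4]);x=x+R@[0,0,L2];R=R@ry(q[5]);x=x+R@[e3,0,0];R=R@rz(sg[3]*q[6]+w);x=x+R@[0,0,L3]; return x,R
def fit():
    best=None
    for sg in itertools.product((1,-1),repeat=4):
      for w in(0,1.57,3.14,-1.57):
        def f(p):
            r=[]
            for q,t,M in zip(Q,T,Rm):
                x,R=fk(q,p,sg);r+=list((x-t)/5)+list(((R-M)*40).ravel())
            return r
        o=least_squares(f,[350,400,0,400,0,200,0,w])
        if best is None or o.cost<best[0]: best=(o.cost,o.x,sg)
    return best
if __name__=="__main__":
    b=fit();print(b)
    for q,t,M in zip(Q,T,Rm):
        x,R=fk(q,b[1],b[2]);print(x-t,np.abs(R-M).max())
    json.dump([list(b[1]),list(b[2])],open("k.json","w"))
E
python3 kin.py
```

```text
(np.float64(300.5714372837478), array([301.647, 562.121, -66.901, 426.63 , -71.677, 351.415, -37.236,
         1.476]), (-1, 1, -1, -1))
[-16.593   5.87    2.804] 0.035805430423682075
[ 33.853 -59.267  -6.277] 0.1426421476165546
[-11.36   23.663  -0.723] 0.035801611452991156
[-8.258 41.041 -0.839] 0.06214636391032857
[-3.47  37.009 -1.289] 0.05539310438673695
[ 11.114 -39.884   6.324] 0.1093978699367661
```

```bash
cat > kin2.py <<'E'
from kin import *
def fk(q,p,sg):
    h,L1,e1,L2,e2,L3,e3,w,y1,y2,y3=p
    R=rz(sg[0]*q[0]);x=np.array([0,0,h])+R@[0,y1,0]; R=R@ry(q[1])@rz(sg[1]*q[2]); x=x+R@[e1,0,L1]; R=R@ry(q[3]); x=x+R@[e2,y2,0]
    R=R@rz(sg[2]*q[4]);x=x+R@[0,0,L2];R=R@ry(q[5]);x=x+R@[e3,y3,0];R=R@rz(sg[3]*q[6]+w);x=x+R@[0,0,L3]; return x,R
def fit():
    best=None
    for sg in itertools.product((1,-1),repeat=4):
        def f(p):
            r=[]
            for q,t,M in zip(Q,T,Rm):
                x,R=fk(q,p,sg);r+=list((x-t)/3)+list(((R-M)*100).ravel())
            return r+list((p-p0)*.002)
        p0=np.array([330,400,0,400,0,200,0,1.57,0,0,0])
        o=least_squares(f,p0)
        if best is None or o.cost<best[0]: best=(o.cost,o.x,sg)
    return best
if __name__=="__main__":
    b=fit();print(b)
    for q,t,M in zip(Q,T,Rm):
        x,R=fk(q,b[1],b[2]);print(x-t,np.abs(R-M).max())
    json.dump([list(b[1]),list(b[2])],open("k.json","w"))
E
python3 kin2.py
```

```text
(np.float64(0.2207150352571754), array([320.725, 528.421,   2.231, 421.184,   0.912, 306.716,   1.602,
         1.571, -21.524, -27.006, -10.685]), (-1, -1, -1, -1))
[0.234 0.075 0.221] 0.001964344776582055
[ 0.218 -0.197  0.037] 0.0009721805954170403
[-0.288  0.374 -0.128] 0.0008743169753430696
[ 0.043 -0.212  0.036] 0.0008282939038517156
[-0.084  0.523 -0.047] 0.0007284966676324709
[ 0.022 -0.259 -0.118] 0.0017327963916920486
```

```bash
cat > ik.py <<'E'
from kin2 import *
P,SG=json.load(open("k.json"))
LO=np.array([-2.91,-.3,-1.5,.17,-1.26,.16,-2.52])+.03;HI=np.array([2.91,2.13,1.42,2.43,4.41,1.93,2.52])-.03
def ik(pos,R,q0):
    q0=np.clip(q0,LO+1e-3,HI-1e-3)
    def f(q):
        x,M=fk(q,P,SG); return np.r_[(x-pos)/10,Ro.from_matrix(M.T@R).as_rotvec()*20,(q-q0)*.01]
    o=least_squares(f,q0,bounds=(LO,HI)); x,M=fk(o.x,P,SG)
    return o.x,np.linalg.norm(x-pos),Ro.from_matrix(M.T@R).magnitude()
E
python3 - <<'E'
from ik import *
q0=np.array(status.observe()["q"])
for psi in range(-90,100,15):
    R=rz(np.radians(psi))@gr(np.radians(-55))
    r=[ik([547,303,z],R,q0) for z in(180,60)]
    q,e,a=min((ik([547,303,60],R,r[0][0]),r[1]),key=lambda t:t[1]+100*t[2])
    print(psi,round(r[0][1]),round(r[0][2],2),"|",round(e),round(a,2),q)
E
```

```text
-90 0 0.0 | 0 0.0 [-1.395  1.28   0.829  1.492  0.03   1.075 -0.507]
-75 0 0.0 | 0 0.0 [-1.549  1.33   0.972  1.677 -0.076  0.78  -0.285]
-60 0 0.0 | 0 0.0 [-1.665  1.392  1.077  1.856 -0.292  0.474  0.034]
-45 0 0.0 | 0 0.0 [-1.06   0.911  0.076  2.03   1.546  0.889 -1.322]
-30 0 0.0 | 0 0.0 [-0.657  0.916 -0.383  2.16   1.974  1.186 -1.317]
-15 0 0.0 | 0 0.0 [-0.308  1.013 -0.697  2.26   2.32   1.354 -1.107]
0 0 0.0 | 0 0.0 [ 0.064  1.21  -1.003  2.313  2.615  1.378 -0.671]
15 26 0.41 | 0 0.0 [ 0.404  1.519 -1.311  2.309  2.706  1.215 -0.033]
30 0 0.0 | 0 0.0 [ 0.551  1.516 -1.322  2.251  2.633  0.834  0.267]
45 0 0.0 | 0 0.0 [ 0.647  1.546 -1.371  2.146  2.254  0.54   0.834]
60 0 0.0 | 0 0.0 [ 0.594  1.345 -1.201  2.004  1.28   0.19   1.826]
75 0 0.0 | 0 0.0 [ 0.619  1.508 -1.381  1.825  0.83   0.593  2.49 ]
90 11 0.19 | 9 0.15 [ 0.568  1.544 -1.47   1.754  0.897  0.823  2.49 ]
```

```bash
python3 - <<'E'
from ik import *
from scipy.spatial.transform import Slerp
s=status.observe();p0=np.array(s["tool_pos"]);R0=np.array(s["orientation"])
for psi in(-30,-45,-60,-75,-90):
    Z=rz(np.radians(psi));W=[(p0,R0),([547,220,190],Z@gr(np.radians(-15))),([547,303,180],Z@gr(np.radians(-55))),([547,303,58],Z@gr(np.radians(-55)))]
    q=np.array(s["q"]);print(psi)
    for (pa,Ra),(pb,Rb) in zip(W,W[1:]):
        S=Slerp([0,1],Ro.from_matrix([Ra,Rb]));mx=0;em=0
        for t in np.linspace(0,1,13)[1:]:
            n,e,a=ik(np.array(pa)*(1-t)+np.array(pb)*t,S(t).as_matrix(),q);mx=max(mx,np.abs(n-q).max());em=max(em,e+100*a);q=n
        print("  ",q,"maxstep",round(mx,2),"err",round(em,1))
E
```

```text
-30
   [-0.779  0.47   0.272  1.947  0.093  0.542  0.785] maxstep 0.07 err 0.0
   [-1.382  0.71   0.571  2.215  1.829  0.517 -1.353] maxstep 0.47 err 0.0
   [-1.249  0.951  0.387  2.19   2.049  0.661 -1.705] maxstep 0.04 err 0.0
-45
   [-0.882  0.506  0.385  1.913  0.059  0.607  0.544] maxstep 0.1 err 0.0
   [-1.709  1.075  1.09   2.055  0.241  0.241 -0.125] maxstep 0.09 err 0.0
   [-1.606  1.215  0.867  2.052  1.027  0.19  -1.069] maxstep 0.22 err 0.0
-60
   [-0.955  0.55   0.477  1.869  0.008  0.687  0.327] maxstep 0.13 err 0.0
   [-1.625  1.044  0.982  1.882  0.279  0.595 -0.3  ] maxstep 0.07 err 0.0
   [-1.587  1.254  0.893  1.864  0.213  0.471 -0.414] maxstep 0.02 err 0.0
-75
   [-1.001  0.597  0.553  1.817 -0.056  0.777  0.128] maxstep 0.15 err 0.0
   [-1.518  1.053  0.901  1.697  0.225  0.907 -0.389] maxstep 0.06 err 0.0
   [-1.482  1.238  0.82   1.679  0.165  0.792 -0.489] maxstep 0.02 err 0.0
-90
   [-1.027  0.646  0.617  1.761 -0.127  0.872 -0.06 ] maxstep 0.18 err 0.0
   [-1.406  1.092  0.854  1.51   0.143  1.188 -0.463] maxstep 0.05 err 0.0
   [-1.375  1.259  0.782  1.492  0.082  1.078 -0.551] maxstep 0.01 err 0.0
```

```bash
python3 -c "
from h import *
z=lambda p:Ro.from_euler('z',p,degrees=True).as_matrix()
go([547,220,190],z(-75)@gr(np.radians(-15)));go([547,200,190],z(-55)@gr(np.radians(-15)))"
```

```text
delta [-0.203  0.398  0.006] [0.327 0.002 1.21 ] rows>= 2.234540655027619 8.756099734084115
delta [-0.175  0.324 -0.001] [0.241 0.003 0.888] rows>= 1.8395264980481032 6.4278259285269845
```

step_arm(deltas="0 -0.03 0.04 0 0.03 0 0.12;0 -0.05 0.09 0 0.06 0 0.24;0 -0.08 0.14 0 0.1 0 0.36;0 -0.1 0.19 0 0.13 0 0.48;0 -0.13 0.24 0 0.16 0 0.6;0 -0.15 0.29 0 0.2 0 0.72;0 -0.18 0.32 0 0.22 0 0.8;0 -0.18 0.32 0 0.24 0 0.89")

```text
time_s: 5.75
tool_pos: [550.9, 202.9, 189.8]
orientation: [[-0.796, 0.567, 0.211], [0.547, 0.824, -0.148], [-0.258, -0.002, -0.966]]
force: [-1.0, -0.1, -4.2]
opening: 42.2
gripper_force: 82.3
```

```bash
python3 -c "
from h import *
print(status.observe()['q'])
z=lambda p:Ro.from_euler('z',p,degrees=True).as_matrix()
go([547,303,170],z(-75)@gr(np.radians(-55)))"
```

```text
[-0.908  0.531  0.454  1.896  0.02   0.648  0.43 ]
delta [0.252 0.321 0.014] [ 0.192 -0.66   0.278] rows>= 2.041872769283769 5.1796606269940035
```

step_arm(deltas="0 0.04 0.05 0 0.03 -0.1 0.05;0 0.08 0.1 0 0.06 -0.2 0.09;0 0.12 0.15 0 0.09 -0.3 0.13;0 0.16 0.2 0 0.12 -0.4 0.17;0 0.2 0.25 0.01 0.15 -0.5 0.21;0 0.25 0.32 0.01 0.17 -0.6 0.25;0 0.25 0.32 0.01 0.19 -0.66 0.28;0 0.25 0.32 0.01 0.19 -0.66 0.28")

```text
time_s: 6.55
tool_pos: [545.5, 303.0, 168.9]
orientation: [[-0.333, 0.811, 0.481], [0.464, 0.585, -0.666], [-0.821, 0.001, -0.571]]
force: [0.0, -1.2, -3.7]
opening: 41.7
gripper_force: 82.6
```

```bash
cat > c.py <<'E'
from h import *
s=status.observe();print(s["q"],s["tool_pos"],"up.y",s["orientation"][2])
vis=[]
for n in("side","top"):
    c=eyes.calibration(n);im=eyes.grab_frame(n)[:,:,::-1].copy();cv2.imwrite(f"pics/{n}_c.png",im)
    u,v=proj(c,s["tool_pos"]).astype(int);vis.append(cv2.resize(im[v-50:v+50,u-50:u+50],(400,400),interpolation=2))
    print(n,u-50,v-50)
cv2.imwrite("pics/c.png",np.hstack(vis))
E
python3 c.py
```

```text
[-1.528  1.082  0.915  1.701  0.195  0.889 -0.379] [545.529 302.99  168.858] up.y [-0.821  0.001 -0.571]
side 241 97
top 165 141
```

View pics/c.png

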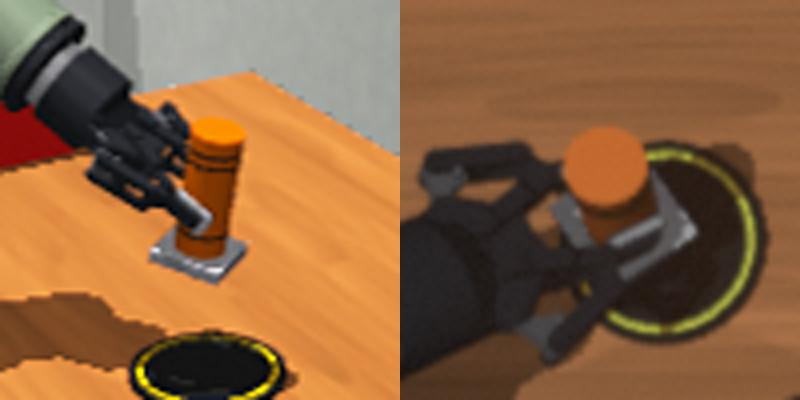

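The side crop shows the sensor held close to upright: the sleeve top is at crop (217,130) and the foot around (200,255). In the top crop the sleeve top is at (205,165), over the pad. I'll measure the tilt.

```bash
python3 - <<'E'
from h import *
s=status.observe();t=np.array(s["tool_pos"]);R=np.array(s["orientation"])
obs={"side":np.array([241+217/4,97+130/4]),"top":np.array([165+205/4,141+165/4])}
C={n:eyes.calibration(n) for n in obs}
A=[];b=[]
for n in obs:
    o,d=ray(C[n],*obs[n]);M=np.eye(3)-np.outer(d,d);A.append(M);b.append(M@o)
X=np.linalg.lstsq(np.vstack(A),np.hstack(b),rcond=None)[0];print("top",X,[proj(C[n],X)-obs[n] for n in C])
# model from grasp
Rg=np.array([[-.81,-.356,-.466],[-.309,.935,-.176],[.498,.001,-.867]]);tg=np.array([542.1,50.4,30.9])
z=np.array([D[0]*.996,D[1]*.996,-.087]);o=np.array([492.7,32.5,32.9]);xs=np.cross(N,z)
zt=R@Rg.T@z;ot=t+R@Rg.T@(o-tg);print("model z",zt,"origin",ot,"top",ot+122*zt)
off={"side":(241,97),"top":(165,141)}
yt=R@Rg.T@N;xt=R@Rg.T@xs
for n in C:
    im=cv2.imread(f"pics/{n}_c.png");u,v=off[n];b4=cv2.resize(im[v:v+100,u:u+100],(400,400),interpolation=2)
    f=lambda X:((proj(C[n],X)-[u,v]+.5)*4).astype(np.int32)
    cv2.polylines(b4,[np.array([f(ot+32*i*xt+32*j*yt+12*zt) for i,j in((1,1),(1,-1),(-1,-1),(-1,1))])],True,(0,255,0),1)
    a=np.linspace(0,6.28,30)
    for h in(122,12):cv2.polylines(b4,[np.array([f(ot+22*np.cos(k)*xt+22*np.sin(k)*yt+h*zt) for k in a])],True,(255,255,0),1)
    cv2.imwrite(f"pics/ov_{n}.png",b4)
cv2.imwrite("pics/ov.png",np.hstack([cv2.imread("pics/ov_side.png"),cv2.imread("pics/ov_top.png")]))
E
```

```text
top [552.39  285.601 236.854] [array([ 0.103, -0.007]), array([-0.075,  0.137])]
model z [ 0.097 -0.148  0.984] origin [543.579 306.115 118.865] top [555.433 288.114 238.901]
```

View pics/ov.png

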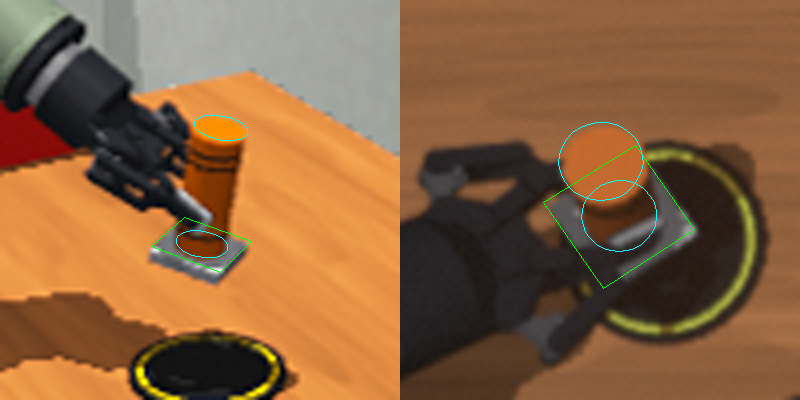

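The model agrees with the images. It shows a 10° tilt, because I needed 95° of rotation rather than 85°. I'll add the remaining 10° and descend.

```bash
cat > pl.py <<'E'
from ik import *
z=np.array([D[0]*.996,D[1]*.996,-.087]);o=np.array([492.7,32.5,32.9])
Rg=np.array([[-.81,-.356,-.466],[-.309,.935,-.176],[.498,.001,-.867]]);tg=np.array([542.1,50.4,30.9])
s=status.observe();R=np.array(s["orientation"]);zt=R@Rg.T@z
ax=np.cross(zt,UP);Rt=Ro.from_rotvec(ax/np.linalg.norm(ax)*np.arcsin(np.linalg.norm(ax))).as_matrix()@R
off=Rt@Rg.T@(o-tg);print("tilt",np.linalg.norm(ax),"offset",off,"origin now",np.array(s["tool_pos"])+R@Rg.T@(o-tg))
for h in(30,7):
    T=np.array([548,304.5,h])-off;print(h,T,ik(T,Rt,np.array(s["q"])));go(T,Rt)
E
python3 pl.py
```

```text
tilt 0.17666794341761874 offset [  2.028  -1.716 -52.506] origin now [543.579 306.115 118.865]
30 [545.972 306.216  82.506] (array([-1.554,  1.336,  0.901,  1.642,  0.19 ,  0.893, -0.521]), np.float64(5.7842684885606035e-06), 7.519075968607977e-08)
delta [0.302 0.011 0.186] [ 0.003 -0.169 -0.006] rows>= 1.7741415505831037 1.1846026472141749
7 [545.972 306.216  59.506] (array([-1.548,  1.37 ,  0.886,  1.628,  0.177,  0.882, -0.54 ]), np.float64(6.819883329924172e-06), 8.253623480163041e-08)
delta [0.378 0.011 0.238] [ 0.003 -0.169 -0.006] rows>= 2.2332465558565056 1.1846026472141749
```

step_arm(deltas="0 0.05 0 0.03 0 -0.05 0;0 0.11 0.01 0.07 0 -0.1 0;0 0.17 0.01 0.11 0 -0.14 0;0 0.23 0.01 0.14 0 -0.17 0;0 0.28 0.01 0.18 0 -0.17 0;0 0.32 0.01 0.2 0 -0.17 0;0 0.335 0.01 0.21 0 -0.17 0;0 0.335 0.01 0.21 0 -0.17 0")

```text
time_s: 7.45
tool_pos: [546.2, 305.8, 72.4]
orientation: [[-0.242, 0.813, 0.53], [0.345, 0.582, -0.736], [-0.907, 0.005, -0.421]]
force: [-0.3, -0.0, -4.2]
opening: 42.3
gripper_force: 82.6
```

```bash
python3 pl.py; python3 c.py >/dev/null; python3 - <<'E'
from h import *
Rg=np.array([[-.81,-.356,-.466],[-.309,.935,-.176],[.498,.001,-.867]]);tg=np.array([542.1,50.4,30.9])
s=status.observe();t=np.array(s["tool_pos"]);R=np.array(s["orientation"])
z=np.array([D[0]*.996,D[1]*.996,-.087]);o=np.array([492.7,32.5,32.9]);xs=np.cross(N,z)
zt=R@Rg.T@z;ot=t+R@Rg.T@(o-tg);yt=R@Rg.T@N;xt=R@Rg.T@xs
v2=[]
for n in("side","top"):
    c=eyes.calibration(n);im=cv2.imread(f"pics/{n}_c.png");u,v=(proj(c,ot)-[50,50]).astype(int);b4=cv2.resize(im[v:v+100,u:u+100],(400,400),interpolation=2)
    f=lambda X:((proj(c,X)-[u,v]+.5)*4).astype(np.int32)
    a=np.linspace(0,6.28,40);P=lambda pts,col:cv2.polylines(b4,[np.array([f(x) for x in pts])],True,col,1)
    P([ot+32*i*xt+32*j*yt+12*zt for i,j in((1,1),(1,-1),(-1,-1),(-1,1))],(0,255,0))
    P([ot+22*np.cos(k)*xt+22*np.sin(k)*yt+122*zt for k in a],(255,255,0))
    P([np.array([548+70*np.cos(k),304.5+70*np.sin(k),6]) for k in a],(255,0,255))
    v2.append(b4)
cv2.imwrite("pics/ov2.png",np.hstack(v2))
E
```

```text
tilt 0.00861823901405401 offset [  2.029  -1.72  -52.506] origin now [548.583 304.354  19.944]
30 [545.971 306.22   82.506] (array([-1.553,  1.335,  0.901,  1.641,  0.19 ,  0.893, -0.522]), np.float64(5.129739414026092e-07), 5.626413520341622e-09)
delta [-0.036  0.    -0.019] [ 0.003 -0.    -0.007] rows>= 0.2014871781437066 0.05748484693350226
7 [545.971 306.22   59.506] (array([-1.547,  1.37 ,  0.885,  1.628,  0.179,  0.883, -0.541]), np.float64(6.304297751247297e-07), 4.562980041969891e-09)
delta [0.048 0.    0.02 ] [ 0.003 -0.    -0.007] rows>= 0.2589353301879329 0.05748484693350226
```

View pics/ov2.png

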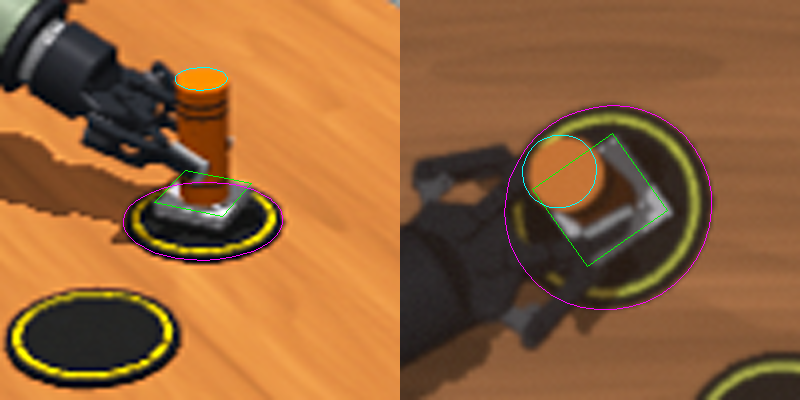

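Both views show the sensor upright, centred over the pad and hovering just above it. The foot looks a few mm lower than modelled, so I'll lower it slowly and watch the force.

step_arm(deltas="0 0.004 0 0.002 0 0 0;0 0.008 0 0.004 0 0 0;0 0.012 0 0.006 0 0 0;0 0.016 0 0.008 0 0 0;0 0.02 0 0.01 0 0 0;0 0.024 0 0.011 0 0 0;0 0.028 0 0.013 0 0 0;0 0.028 0 0.013 0 0 0")

```text
time_s: 8.35
tool_pos: [545.9, 306.0, 64.2]
orientation: [[-0.242, 0.813, 0.53], [0.344, 0.583, -0.736], [-0.907, 0.004, -0.42]]
force: [-0.5, 0.2, -5.4]
opening: 42.1
gripper_force: 82.6
```

step_arm(deltas="0 0.002 0 0.001 0 0 0;0 0.004 0 0.002 0 0 0;0 0.006 0 0.003 0 0 0;0 0.008 0 0.004 0 0 0;0 0.01 0 0.005 0 0 0;0 0.012 0 0.006 0 0 0;0 0.012 0 0.006 0 0 0;0 0.012 0 0.006 0 0 0")

```text
time_s: 9.15
tool_pos: [546.0, 306.0, 61.0]
orientation: [[-0.242, 0.813, 0.53], [0.344, 0.583, -0.736], [-0.907, 0.004, -0.42]]
force: [-0.2, -0.1, -3.9]
opening: 42.0
gripper_force: 82.6
```

step_arm(deltas="0 0.002 0 0.001 0 0 0;0 0.004 0 0.002 0 0 0;0 0.006 0 0.003 0 0 0;0 0.007 0 0.003 0 0 0;0 0.008 0 0.004 0 0 0;0 0.009 0 0.004 0 0 0;0 0.01 0 0.005 0 0 0;0 0.01 0 0.005 0 0 0")

```text
time_s: 9.95
tool_pos: [546.2, 306.0, 59.1]
orientation: [[-0.241, 0.813, 0.531], [0.343, 0.583, -0.737], [-0.908, 0.005, -0.419]]
force: [-4.3, 3.5, 8.1]
opening: 42.1
gripper_force: 83.8
```

Contact is made (about 12 N). I'll ease the grip and then open.

step_arm(deltas="0 0.01 0 0.005 0 0 0;0 0.01 0 0.005 0 0 0;0.6 0.01 0 0.005 0 0 0;0.8 0.01 0 0.005 0 0 0;1 0.01 0 0.005 0 0 0;1 0.01 0 0.005 0 0 0;1 0.01 0 0.005 0 0 0;1 0.01 0 0.005 0 0 0", newtons=20)

```text
time_s: 10.75
tool_pos: [546.2, 305.7, 55.4]
orientation: [[-0.242, 0.813, 0.53], [0.344, 0.583, -0.736], [-0.907, 0.004, -0.42]]
force: [0.1, -0.1, -0.0]
opening: 85.7
gripper_force: 0.0
```

```bash
python3 c.py
```

```text
[-1.549  1.378  0.886  1.628  0.175  0.875 -0.551] [546.175 305.727  55.366] up.y [-0.907  0.004 -0.42 ]
side 241 126
top 175 148
```

View pics/c.png

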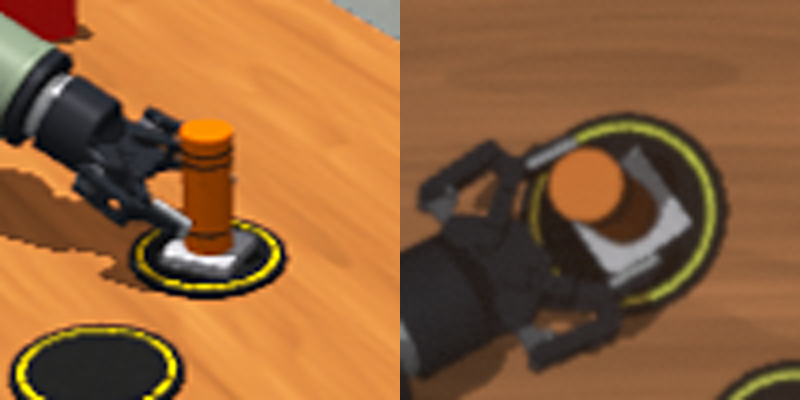

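The sensor stands upright on the pad, released: its foot is at about side crop (205,250), inside the ring. I'll retreat and coarsely locate the head.

```bash
python3 - <<'E'
from ik import *
from scipy.optimize import least_squares
s=status.observe();R=np.array(s["orientation"]);t=np.array(s["tool_pos"])
q=np.array(s["q"])
for d in(50,100,140):
    r=ik(t-R[:,2]*d,R,q);q=r[0];print(d,r)
# full-pixel from crops: white ticks/red from views: top crop x/2+180,y/2+70 ; side crop x/2.8+190,y/2.8+140
top={"c":(461,185),"red":(555/2+180,183/2+70),"tip":(524/2+180,223/2+70)}
side={"c":(410,247),"red":(661/2.8+190,246/2.8+140),"tip":(597/2.8+190,250/2.8+140)}
C={n:eyes.calibration(n) for n in("top","side")}
X={}
for k in top:
    A=[];b=[]
    for n,p in(("top",top[k]),("side",side[k])):
        o,d=ray(C[n],*p);M=np.eye(3)-np.outer(d,d);A.append(M);b.append(M@o)
    x=np.linalg.lstsq(np.vstack(A),np.hstack(b),rcond=None)[0];X[k]=x
    print(k,x,[proj(C[n],x)-p for n,p in(("top",top[k]),("side",side[k]))])
print(X["red"]-X["c"],X["tip"]-X["c"],np.linalg.norm(X["tip"]-X["red"]))
E
```

```text
50 (array([-1.597,  1.344,  0.885,  1.594,  0.167,  0.968, -0.544]), np.float64(3.0781499478312013e-06), 3.436858069429886e-08)
100 (array([-1.641,  1.316,  0.885,  1.548,  0.159,  1.066, -0.537]), np.float64(3.4413166583832435e-06), 3.8383544926197674e-08)
140 (array([-1.671,  1.297,  0.886,  1.502,  0.152,  1.146, -0.532]), np.float64(3.036756494242257e-06), 3.3417150829763423e-08)
c [ 560.499 -280.813  116.595] [array([-0.995,  1.516]), array([ 1.681, -0.458])]
red [ 616.151 -268.388  146.481] [array([ 0.072, -0.106]), array([-0.113,  0.034])]
tip [ 570.629 -232.072  136.929] [array([ 0.338, -0.521]), array([-0.554,  0.145])]
[55.652 12.425 29.887] [10.131 48.741 20.334] 59.01096591130081
```

step_arm(deltas="1 0 0 -0.1 0 0 0;1 0 0 -0.2 0 0 0;1 0 0 -0.3 0 0 0;1 0 0 -0.4 0 0 0;1 0 0 -0.5 0 0 0;1 0 0 -0.5 0 0 0;1 0 0 -0.5 0 0 0;1 0 0 -0.5 0 0 0")

```text
time_s: 11.65
tool_pos: [480.2, 396.8, 107.7]
orientation: [[-0.241, 0.813, 0.529], [0.343, 0.582, -0.737], [-0.908, 0.004, -0.42]]
force: [1.3, 0.4, -0.2]
opening: 85.3
gripper_force: 0.0
```

```bash
cat > hd.py <<'E'
from ik import *
def frame(psi):
    c,s=np.cos(psi),np.sin(psi);return np.array([.866*c,.866*s,.5]),np.array([-s,c,0]),np.array([-.5*c,-.5*s,.866])
def dial(psi,phi,sgn):
    u,v,n=frame(psi);p=u*np.cos(phi)+v*np.sin(phi);return tool(-n,sgn*np.cross(n,p))
E
python3 - <<'E'
from hd import *
s=status.observe();q=np.array(s["q"]);c=np.array([561,-281,120.]);psi=np.radians(13);n=frame(psi)[2]
t=np.array(s["tool_pos"])
for sg in(1,-1):
    R1=dial(psi,np.radians(60),sg)
    for q0 in(q,np.array([.4,.5,0,1.8,0,.8,0]),np.array([.4,.5,0,1.8,0,.8,1.5]),np.array([.4,.5,0,1.8,0,.8,-1.5])):
        a=ik(c+n*170,R1,q0);b=ik(c+n*35,R1,a[0]);d=ik(c+n*35,dial(psi,0,sg),b[0]);e=ik(c+n*35,dial(psi,-.1,sg),d[0])
        print(sg,[round(x[1]+100*x[2],1) for x in(a,b,d,e)],a[0],d[0])
E
```

```text
1 [np.float64(19.7), np.float64(0.0), np.float64(0.0), np.float64(0.0)] [ 1.647  0.727 -1.47   2.063  0.946  0.623  2.49 ] [ 1.267  0.751 -0.984  2.001  0.794  0.342  1.645]
1 [np.float64(0.0), np.float64(0.0), np.float64(32.8), np.float64(42.8)] [ 0.362  0.327  0.395  2.018 -0.914  0.708 -2.037] [ 1.076  0.646 -0.565  2.059 -1.23   0.19  -2.49 ]
1 [np.float64(19.7), np.float64(0.0), np.float64(0.0), np.float64(0.0)] [ 1.647  0.727 -1.47   2.063  0.946  0.623  2.49 ] [ 1.267  0.751 -0.984  2.001  0.794  0.342  1.645]
1 [np.float64(0.0), np.float64(0.0), np.float64(32.8), np.float64(42.8)] [ 0.596  0.309  0.099  2.008 -0.787  0.64  -2.152] [ 1.076  0.646 -0.565  2.059 -1.23   0.19  -2.49 ]
-1 [np.float64(0.0), np.float64(0.0), np.float64(0.0), np.float64(0.0)] [-0.03   0.463  0.957  2.031 -1.155  0.926  1.318] [ 0.403  0.565  0.238  2.004 -1.23   0.529  0.318]
-1 [np.float64(0.0), np.float64(0.0), np.float64(0.0), np.float64(0.0)] [ 0.941  0.322 -0.329  1.995 -0.566  0.564  0.79 ] [ 0.694  0.552 -0.158  1.992 -0.916  0.362  0.059]
-1 [np.float64(0.0), np.float64(0.0), np.float64(0.0), np.float64(0.0)] [ 0.62   0.308  0.069  2.007 -0.773  0.634  0.977] [ 0.505  0.553  0.098  1.999 -1.14   0.465  0.248]
-1 [np.float64(0.0), np.float64(0.0), np.float64(0.0), np.float64(0.0)] [ 1.527  0.523 -1.138  1.989  0.233  0.523  0.066] [ 1.02   0.614 -0.612  1.991 -0.11   0.246 -0.678]
```

```bash
python3 - <<'E'
from hd import *
s=status.observe();q=np.array(s["q"]);psi=np.radians(13);n=frame(psi)[2]
az=np.radians(30)
RB=tool([0.0,0,-1],[np.cos(az),np.sin(az),0])
R0=np.array(s["orientation"]);p0=np.array(s["tool_pos"])
B=np.array([440,320,300]);go(B,RB)
from scipy.spatial.transform import Slerp
S=Slerp([0,1],Ro.from_matrix([R0,RB]))
for t in np.linspace(0,1,7): r=ik(p0*(1-t)+B*t,S(t).as_matrix(),q);q=r[0];print(t,r[1],r[2],q)
H=np.array([561,-281,120.])+n*170;R1=dial(psi,np.radians(60),-1);print(H,R1)
S=Slerp([0,1],Ro.from_matrix([RB,R1]))
for t in np.linspace(0,1,9): r=ik(B*(1-t)+H*t,S(t).as_matrix(),q);q=r[0];print(t,r[1],r[2],q)
E
```

```text
delta [-0.765 -0.307 -0.181] [0.056 1.085 0.081] rows>= 4.21807530795253 7.611180503016088
0.0 8.673025063855159e-08 9.197018255132848e-10 [-1.661  1.305  0.888  1.521  0.152  1.114 -0.532]
0.16666666666666666 5.428547095707522e-06 6.790955661567722e-08 [-1.637  1.13   0.871  1.614  0.111  1.036 -0.463]
0.3333333333333333 4.2000600700246165e-06 6.084683135666821e-08 [-1.597  0.955  0.847  1.684  0.065  0.986 -0.381]
0.5 3.2543337970065086e-06 6.021767186533229e-08 [-1.537  0.786  0.815  1.733  0.009  0.965 -0.289]
0.6666666666666666 3.0018050052296082e-06 6.831703348267968e-08 [-1.457  0.633  0.774  1.762 -0.065  0.971 -0.183]
0.8333333333333333 3.9202324669868035e-06 8.44673695326299e-08 [-1.356  0.505  0.728  1.774 -0.165  1.004 -0.061]
1.0 5.419578095679743e-06 1.0227979545887659e-07 [-1.239  0.409  0.687  1.773 -0.292  1.064  0.074]
[ 478.179 -300.121  267.22 ] [[ 0.227  0.843  0.487]
 [ 0.941 -0.318  0.112]
 [ 0.25   0.433 -0.866]]
0.0 7.439759082602177e-12 9.830554939346923e-14 [-1.239  0.409  0.687  1.773 -0.292  1.064  0.074]
0.125 7.3090996815188975e-06 8.177897187783888e-08 [-1.206  0.31   0.746  1.92  -0.268  0.939  0.085]
0.25 5.808145949250697e-06 6.516875572545203e-08 [-1.145  0.225  0.805  2.037 -0.251  0.829  0.119]
0.375 7.706868547728017e-06 7.208840020954327e-08 [-1.045  0.161  0.859  2.122 -0.266  0.737  0.2  ]
0.5 2.066464998828135e-05 1.768230186420677e-07 [-0.888  0.135  0.896  2.17  -0.351  0.67   0.364]
0.625 3.6378067103900856e-05 3.144207448305315e-07 [-0.66   0.157  0.893  2.182 -0.525  0.645  0.618]
0.75 3.639505306361479e-05 3.393662878247276e-07 [-0.39   0.218  0.854  2.158 -0.74   0.673  0.895]
0.875 2.543923756093814e-05 2.5965176908650275e-07 [-0.135  0.303  0.812  2.105 -0.929  0.745  1.114]
1.0 1.5631050313644852e-05 1.695802813775449e-07 [ 0.082  0.399  0.778  2.028 -1.074  0.836  1.249]
```

step_arm(deltas="1 -0.1 -0.04 -0.03 0 0.13 0.01;1 -0.2 -0.08 -0.05 0.01 0.26 0.02;1 -0.3 -0.12 -0.08 0.02 0.39 0.03;1 -0.4 -0.16 -0.1 0.03 0.52 0.04;1 -0.5 -0.2 -0.12 0.04 0.65 0.05;1 -0.6 -0.25 -0.15 0.05 0.78 0.06;1 -0.7 -0.3 -0.18 0.05 0.9 0.07;1 -0.77 -0.31 -0.18 0.05 1 0.08")

```text
time_s: 12.45
tool_pos: [439.6, 318.0, 303.4]
orientation: [[-0.499, 0.865, 0.051], [0.862, 0.502, -0.065], [-0.082, 0.012, -0.997]]
force: [-0.1, 1.4, -0.0]
opening: 85.1
gripper_force: 0.0
```

```bash
python3 - <<'E'
from hd import *
s=status.observe();print(s["q"]);psi=np.radians(13);n=frame(psi)[2]
p=np.array(s["tool_pos"]);R0=np.array(s["orientation"]);H=np.array([561,-281,120.])+n*170;R1=dial(psi,np.radians(60),-1)
from scipy.spatial.transform import Slerp
S=Slerp([0,1],Ro.from_matrix([R0,R1]));go(H,R1);go(p+(H-p)*.37,S(.4).as_matrix())
E
```

```text
[-1.302  0.409  0.713  1.782 -0.208  1.049 -0.002]
delta [-2.198 -1.109  0.313] [-0.469  0.125  0.787] rows>= 12.407840167312518 6.459337622236104
delta [-0.813 -0.41   0.116] [-0.187  0.05   0.315] rows>= 4.590900861905631 2.5837350488944413
```

step_arm(deltas="1 -0.14 -0.07 0.02 -0.03 0 0.05;1 -0.28 -0.14 0.04 -0.06 0.01 0.1;1 -0.42 -0.21 0.06 -0.09 0.02 0.15;1 -0.56 -0.28 0.08 -0.12 0.03 0.2;1 -0.7 -0.35 0.1 -0.15 0.04 0.25;1 -0.84 -0.42 0.12 -0.18 0.05 0.3;1 -0.98 -0.49 0.14 -0.21 0.06 0.35;1 -1 -0.5 0.14 -0.21 0.06 0.36")

```text
time_s: 13.25
tool_pos: [457.5, 33.9, 286.7]
orientation: [[-0.152, 0.96, 0.236], [0.988, 0.142, 0.06], [0.024, 0.242, -0.97]]
force: [-0.5, 1.3, -0.5]
opening: 85.5
gripper_force: 0.0
```

```bash
python3 - <<'E'
from hd import *
s=status.observe();print(s["q"]);psi=np.radians(13);n=frame(psi)[2]
H=np.array([561,-281,120.])+n*170;R1=dial(psi,np.radians(60),-1)
go(H,R1)
E
```

```text
[-1.016  0.125  0.916  2.175 -0.216  0.657  0.19 ]
delta [-1.335 -0.129  0.015] [-0.257  0.074  0.422] rows>= 6.705037543290309 3.4926243823765497
```

step_arm(deltas="1 -0.15 -0.02 0 -0.03 0.01 0.05;1 -0.3 -0.03 0 -0.06 0.02 0.1;1 -0.45 -0.04 0 -0.09 0.03 0.15;1 -0.6 -0.06 0 -0.12 0.03 0.2;1 -0.75 -0.08 0.01 -0.15 0.04 0.25;1 -0.9 -0.09 0.01 -0.18 0.05 0.3;1 -1 -0.1 0.01 -0.22 0.06 0.36;1 -1 -0.1 0.01 -0.26 0.07 0.42")

```text
time_s: 14.05
tool_pos: [474.5, -216.4, 272.5]
orientation: [[0.227, 0.842, 0.49], [0.943, -0.316, 0.106], [0.244, 0.438, -0.865]]
force: [0.1, 0.1, -0.1]
opening: 85.4
gripper_force: 0.0
```

```bash
python3 - <<'E'
from hd import *
s=status.observe();print(s["q"]);psi=np.radians(13);n=frame(psi)[2]
H=np.array([561,-281,120.])+n*170;R1=dial(psi,np.radians(60),-1)
go(H,R1)
E
```

```text
[-0.136  0.27   0.782  2.183 -1.056  0.653  1.133]
delta [-0.318  0.109 -0.01 ] [0.005 0.005 0.003] rows>= 1.679073759389037 0.05450301332690621
```

step_arm(deltas="1 -0.08 0.03 0 0 0 0;1 -0.16 0.06 0 0 0 0;1 -0.24 0.08 0 0 0 0;1 -0.32 0.11 0 0 0 0;1 -0.32 0.11 0 0 0 0;1 -0.32 0.11 0 0 0 0;1 -0.32 0.11 0 0 0 0;1 -0.32 0.11 0 0 0 0")

```text
time_s: 14.85
tool_pos: [481.4, -294.6, 265.6]
orientation: [[0.217, 0.845, 0.488], [0.945, -0.307, 0.112], [0.245, 0.437, -0.865]]
force: [0.2, 0.0, 0.5]
opening: 85.3
gripper_force: 0.0
```

```bash
python3 - <<'E'
from hd import *
s=status.observe();print(s["q"]);c=eyes.calibration("wrist");im=eyes.grab_frame("wrist")[:,:,::-1].copy();cv2.imwrite("pics/w2.png",im)
psi=np.radians(13);u,v,n=frame(psi);o=np.array([561,-281,120.])
print("c",proj(c,o),"red",proj(c,o+65*u))
for th in("head","dial","pointer_tip"):
    for r in spotter.find_in("wrist",th)[:2]:print(th,r)
E
```

```text
[ 0.067  0.4    0.767  2.058 -1.105  0.806  1.281]
c [314.111 196.014] red [381.828 159.126]
head {'extent': [290.7, 190.0, 217.6, 181.7], 'conf': 0.96}
dial {'extent': [312.9, 182.3, 104.5, 114.6], 'conf': 0.91}
pointer_tip {'extent': [313.0, 187.3, 101.7, 112.8], 'conf': 0.64}
```

View pics/w2.png

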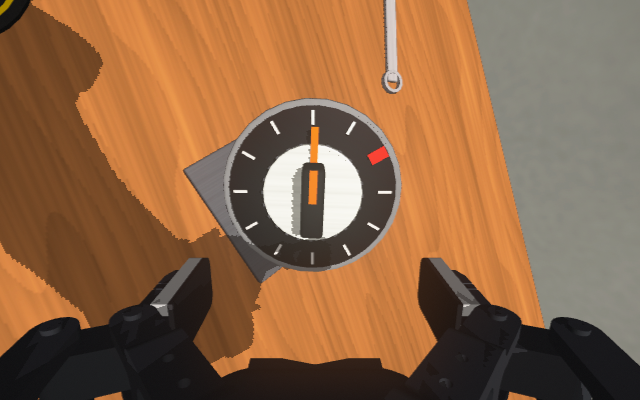

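The wrist view is clear: dial centre about (313,189), red mark (378,156), pointer tip (315,127), and the bar nearly vertical in the image, about 58° from red. Next I'll fit the face pose.

```bash
cat > face.py <<'E'
from hd import *
s=status.observe();C={n:eyes.calibration(n) for n in("wrist","top","side")}
tk={0:(378,156),30:(351,128),60:(313,117),90:(275,128),120:(248,155),150:(240,191),180:(251,225),210:(279,249),240:(313,258),270:(347,250),300:(374,226),330:(385,192)}
def f(p,full=False):
    o=p[:3];u,v,n=frame(p[3]);r=[]
    for k,x in tk.items():
        a=np.radians(k);r+=list(proj(C["wrist"],o+p[4]*(u*np.cos(a)+v*np.sin(a)))-x)
    rim=np.array([proj(C["wrist"],o+80*(u*np.cos(a)+v*np.sin(a))) for a in np.linspace(0,6.28,200)])
    r+=[rim[:,0].min()-224,rim[:,0].max()-401,rim[:,1].min()-98,rim[:,1].max()-270]
    for n_,x in(("top",(457.5,161.5)),("side",(426.1,227.9))): r+=list(proj(C[n_],o+p[4]*u)-x)
    return np.array(r)
o=least_squares(f,[561,-281,120,.23,63],loss="soft_l1");p=o.x;print(p,"\n",f(p).round(1))
def tip(x):
    u,v,n=frame(p[3]);return [proj(C["wrist"],p[:3]+n*x[1]+57*(u*np.cos(x[0])+v*np.sin(x[0])))-np.array([315,127])]
print("phi from tip",[np.degrees(least_squares(lambda a:np.ravel(tip([a[0],h])),[1.]).x) for h in(5,10,12)])
u,v,n=frame(p[3])
for ph in(56,58,60):
    a=np.radians(ph);d=u*np.cos(a)+v*np.sin(a);b=p[:3]+n*44
    print(ph,proj(C["wrist"],b+28*d),proj(C["wrist"],b-28*d))
np.save("face.npy",p)
E
python3 face.py
```

```text
[ 567.014 -278.825  107.848    0.235   65.008] 
 [-0.7 -0.4  0.  -0.4  0.1 -0.1  0.  -0.8  0.4 -0.   0.4  0.1  0.7  0.4
 -0.9  0.4 -0.5  0.1  0.  -0.3 -0.5 -0.1  0.1 -0.2 -0.5  0.9  0.5  2.4
 -2.  -1.7  0.4  0.8]
phi from tip [array([58.349]), array([58.379]), array([58.391])]
56 [315.408 169.262] [310.104 238.486]
58 [314.116 169.189] [311.327 238.55 ]
60 [312.821 169.161] [312.551 238.575]
```

```bash
python3 - <<'E'
from hd import *
p=np.load("face.npy");u,v,n=frame(p[3]);s=status.observe();q=np.array(s["q"]);ph=np.radians(58.3)
R=dial(p[3],ph,-1);go(p[:3]+n*100,R);go(p[:3]+n*36,R)
for h in(150,120,90,60,36): r=ik(p[:3]+n*h,R,q);q=r[0];print(h,r[1],r[2],q)
for a in np.linspace(58.3,-6,9): r=ik(p[:3]+n*36,dial(p[3],np.radians(a),-1),q);q=r[0];print(round(a),r[1],r[2],q)
E
```

```text
delta [-0.02  -0.006  0.321] [0.004 0.004 0.033] rows>= 1.607080651188103 0.23455027762061606
delta [-0.019 -0.006  0.577] [0.004 0.004 0.033] rows>= 2.8853908170916904 0.23455027762061606
150 4.058782085089652e-06 3.387525839675189e-08 [ 0.101  0.462  0.739  2.032 -1.162  0.813  1.292]
120 7.900829646948132e-06 8.942507533300197e-08 [ 0.127  0.511  0.684  2.032 -1.23   0.779  1.34 ]
90 2.7242340942981253e-05 4.059316648220327e-07 [ 0.251  0.523  0.484  2.023 -1.23   0.671  1.338]
60 2.4743940745529982e-05 3.8796943158369104e-07 [ 0.364  0.552  0.303  2.01  -1.23   0.571  1.341]
36 1.7278904046398797e-05 2.780885237871064e-07 [ 0.442  0.584  0.176  1.996 -1.23   0.496  1.347]
58 3.413538956419669e-08 5.725771752101936e-10 [ 0.442  0.584  0.176  1.996 -1.23   0.496  1.346]
50 3.2067322532810495e-06 4.8814927320728685e-08 [ 0.442  0.584  0.176  1.996 -1.23   0.496  1.206]
42 3.185806027738714e-06 4.8490514105204686e-08 [ 0.442  0.584  0.176  1.996 -1.23   0.496  1.066]
34 3.1861982848292594e-06 4.848988941817326e-08 [ 0.442  0.584  0.176  1.996 -1.23   0.496  0.926]
26 3.1864002031638616e-06 4.848977144556419e-08 [ 0.442  0.584  0.176  1.996 -1.23   0.496  0.785]
18 3.186397735195494e-06 4.8489813976694715e-08 [ 0.442  0.584  0.176  1.996 -1.23   0.496  0.645]
10 3.1864669422870036e-06 4.849086935699838e-08 [ 0.442  0.584  0.176  1.996 -1.23   0.496  0.505]
2 3.1864665707335313e-06 4.849089813476754e-08 [ 0.442  0.584  0.176  1.996 -1.23   0.496  0.365]
-6 3.186456181731159e-06 4.84908905981693e-08 [ 0.442  0.584  0.176  1.996 -1.23   0.496  0.224]
```

step_arm(deltas="1 -0.02 -0.01 0.06 0 0 0.03;1 -0.02 -0.01 0.12 0 0 0.03;1 -0.02 -0.01 0.18 0 0 0.03;1 -0.02 -0.01 0.24 0 0 0.03;1 -0.02 -0.01 0.29 0 0 0.03;1 -0.02 -0.01 0.29 0 0 0.03;1 -0.02 -0.01 0.29 0 0 0.03;1 -0.02 -0.01 0.29 0 0 0.03")

```text
time_s: 15.85
tool_pos: [513.4, -291.7, 201.1]
orientation: [[0.245, 0.837, 0.489], [0.935, -0.338, 0.111], [0.258, 0.43, -0.865]]
force: [0.7, -0.1, -0.2]
opening: 85.0
gripper_force: 0.0
```

```bash
cat > g.py <<'E'
from hd import *
p=np.load("face.npy");u,v,n=frame(p[3]);s=status.observe();q=np.array(s["q"]);R=dial(p[3],np.radians(58.3),-1)
print(q,"rel",np.array([u,v,n])@(np.array(s["tool_pos"])-p[:3]));go(p[:3]+n*36,R)
E
python3 g.py
```

```text
[ 0.209  0.499  0.537  2.06  -1.246  0.681  1.363] rel [ -1.118  -0.021 108.341]
delta [0.004 0.002 0.289] [0.004 0.004 0.003] rows>= 1.4470535169377747 0.046386012488785065
```

step_arm(deltas="1 0 0 0.04 0 0 0;1 0 0 0.08 0 0 0;1 0 0 0.12 0 0 0;1 0 0 0.16 0 0 0;1 0 0 0.2 0 0 0;1 0 0 0.24 0 0 0;1 0 0 0.28 0 0 0;1 0 0 0.28 0 0 0")

```text
time_s: 16.65
tool_pos: [547.7, -283.4, 139.5]
orientation: [[0.244, 0.838, 0.488], [0.935, -0.337, 0.112], [0.258, 0.429, -0.866]]
force: [0.7, 0.5, -0.3]
opening: 85.4
gripper_force: 0.0
```

```bash
python3 g.py
```

```text
[ 0.478  0.576  0.108  2.027 -1.253  0.443  1.378] rel [-1.34   0.016 37.307]
delta [0.003 0.005 0.005] [0.003 0.004 0.003] rows>= 0.037468498796213154 0.03777743721829144
```

Now I'll close on the bar.

step_arm(deltas="0.3 0 0 0 0 0 0;0 0 0 0 0 0 0;0 0 0 0 0 0 0;0 0 0 0 0 0 0;0 0 0 0 0 0 0;0 0 0 0 0 0 0;0 0 0 0 0 0 0;0 0 0 0 0 0 0", newtons=30)

```text
time_s: 17.45
tool_pos: [547.8, -283.5, 140.2]
orientation: [[0.244, 0.838, 0.489], [0.935, -0.337, 0.111], [0.258, 0.43, -0.865]]
force: [-4.1, 0.1, 6.0]
opening: 17.9
gripper_force: 32.3
```

step_arm(deltas="0 0 0 0 0 0 0.1;0 0 0 0 0 0 0.23;0 0 0 0 0 0 0.36;0 0 0 0 0 0 0.49;0 0 0 0 0 0 0.62;0 0 0 0 0 0 0.75;0 0 0 0 0 0 0.88;0 0 0 0 0 0 0.97")

```text
time_s: 18.25
tool_pos: [547.0, -282.5, 139.8]
orientation: [[0.842, 0.231, 0.488], [0.201, -0.973, 0.113], [0.501, 0.003, -0.866]]
force: [-12.5, 6.1, 11.1]
opening: 17.4
gripper_force: 33.6
```

```bash
python3 - <<'E'
from hd import *
p=np.load("face.npy");u,v,n=frame(p[3]);s=status.observe();y=-np.array(s["orientation"])[:,1]
print(s["q"],s["force"]);d=np.cross(y,n);print("phi",np.degrees(np.arctan2(d@v,d@u)))
E
```

```text
[ 0.475  0.574  0.112  2.029 -1.255  0.447  0.358] [-12.487   6.133  11.128]
phi -0.03366823019622414
```

Phi is about 0 now. I'll release and back out along the normal.

step_arm(deltas="0 0 0 0 0 0 0.97;1 0 0 0 0 0 0;1 0 0 0 0 0 0;1 0 0 0 0 0 0;1 0 0 0 0 0 0;1 0 0 0 0 0 0;1 0 0 0 0 0 0;1 0 0 0 0 0 0")

```text
time_s: 19.05
tool_pos: [547.8, -283.5, 139.9]
orientation: [[0.841, 0.234, 0.488], [0.206, -0.972, 0.111], [0.501, 0.007, -0.865]]
force: [-0.5, 0.2, -1.1]
opening: 85.1
gripper_force: 0.0
```

In that call I wrongly left the first row at 0.97, which commanded one extra turn step before the release. I need to check the bezel, so I'll back out and look.

step_arm(deltas="1 0 0 -0.06 0 0 0;1 0 0 -0.12 0 0 0;1 0 0 -0.2 0 0 0;1 0 0 -0.28 0 0 0;1 0 0 -0.36 0 0 0;1 0 0 -0.44 0 0 0;1 0 0 -0.5 0 0 0;1 0 0 -0.5 0 0 0")

```text
time_s: 19.85
tool_pos: [486.5, -298.2, 249.8]
orientation: [[0.84, 0.233, 0.49], [0.206, -0.972, 0.11], [0.502, 0.009, -0.865]]
force: [-0.1, -0.9, -0.1]
opening: 85.0
gripper_force: 0.0
```

```bash
python3 - <<'E'
from hd import *
p=np.load("face.npy");u,v,n=frame(p[3]);c=eyes.calibration("wrist");im=eyes.grab_frame("wrist")[:,:,::-1].copy();cv2.imwrite("pics/w3.png",im)
print(status.observe()["q"]);a0=proj(c,p[:3]+65*u)
h=cv2.cvtColor(im,cv2.COLOR_BGR2HSV)
# rectify: face plane at pointer height 10 mm, 3px/mm
g=np.array([[-80,-80],[80,-80],[80,80],[-80,80]],float)
src=np.float32([proj(c,p[:3]+n*10+b*u-a*v) for a,b in g]);dst=np.float32([[(a+80)*3,(80-b)*3] for a,b in g])
w=cv2.warpPerspective(im,cv2.getPerspectiveTransform(src,dst),(480,480));cv2.line(w,(240,240),(240,0),(0,255,0),1);cv2.imwrite("pics/w3r.png",w)
h=cv2.cvtColor(w,cv2.COLOR_BGR2HSV);m=cv2.inRange(h,(9,150,120),(20,255,255))>0
ys,xs=np.nonzero(m);r=np.hypot(xs-240,ys-240);k=(r>36*3)&(r<60*3)&(ys<240);print(k.sum(),np.degrees(np.median(np.arctan2(240-xs[k],240-ys[k]))))
cv2.imwrite("pics/w3v.png",np.hstack([w,cv2.resize(im[:,80:560],(320,267))]) if 0 else w)
E
```

```text
[ 0.436  0.352  0.275  2.047 -0.949  0.628  0.101]
1214 -7.3013528436429915
```

View pics/w3r.png

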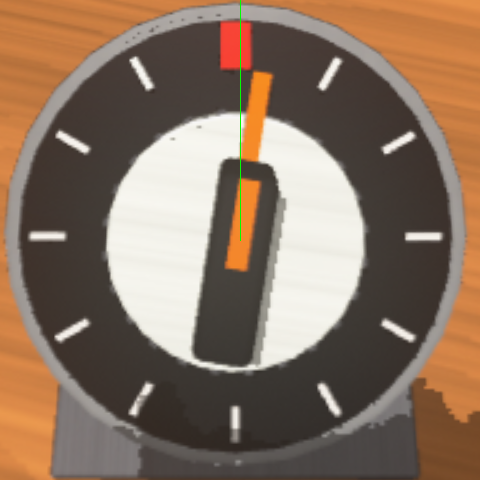

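The rectified view shows the pointer tip at (262,73) with the red mark at (236,45), so the pointer is about 7.5° clockwise past zero. I'll regrip at that angle and turn it back.

```bash
sed -i 's/58.3/-7.5/' g.py; python3 g.py
```

```text
[ 0.436  0.352  0.275  2.047 -0.949  0.628  0.101] rel [ -0.868   0.375 163.194]
delta [ 0.002 -0.002  0.509] [ 0.006 -0.002  0.13 ] rows>= 2.5440382490023286 0.9063629216173031
```

step_arm(deltas="1 0 0 0.08 0 0 0.06;1 0 0 0.16 0 0 0.13;1 0 0 0.24 0 0 0.13;1 0 0 0.32 0 0 0.13;1 0 0 0.4 0 0 0.13;1 0 0 0.46 0 0 0.13;1 0 0 0.5 0 0 0.13;1 0 0 0.5 0 0 0.13")

```text
time_s: 20.7
tool_pos: [547.7, -282.5, 137.8]
orientation: [[0.866, 0.118, 0.487], [0.071, -0.991, 0.113], [0.496, -0.063, -0.866]]
force: [-0.3, 1.1, 0.6]
opening: 85.7
gripper_force: 0.0
```

step_arm(deltas="0.3 0 0 0 0 0 0;0 0 0 0 0 0 0;0 0 0 0 0 0 0;0 0 0 0 0 0 0;0 0 0 0 0 0 0;0 0 0 0 0 0 0;0 0 0 0 0 0 0;0 0 0 0 0 0 0")

```text
time_s: 21.5
tool_pos: [547.5, -282.3, 140.3]
orientation: [[0.864, 0.119, 0.489], [0.073, -0.991, 0.113], [0.498, -0.063, -0.865]]
force: [-8.9, 6.1, 11.7]
opening: 17.4
gripper_force: 29.8
```

step_arm(deltas="0 0 0 0 0 0 -0.03;0 0 0 0 0 0 -0.06;0 0 0 0 0 0 -0.09;0 0 0 0 0 0 -0.12;0 0 0 0 0 0 -0.13;0 0 0 0 0 0 -0.13;0 0 0 0 0 0 -0.13;0 0 0 0 0 0 -0.13")

```text
time_s: 22.3
tool_pos: [547.6, -282.4, 140.3]
orientation: [[0.84, 0.235, 0.489], [0.207, -0.972, 0.113], [0.502, 0.006, -0.865]]
force: [-9.1, 6.2, 11.2]
opening: 17.2
gripper_force: 29.7
```

step_arm(deltas="0 0 0 0 0 0 0;0.3 0 0 0 0 0 0;0.6 0 0 0 0 0 0;1 0 0 0 0 0 0;1 0 0 0 0 0 0;1 0 0 0 0 0 0;1 0 0 0 0 0 0;1 0 0 0 0 0 0")

```text
time_s: 23.1
tool_pos: [547.8, -283.5, 139.9]
orientation: [[0.841, 0.234, 0.489], [0.206, -0.972, 0.111], [0.501, 0.007, -0.865]]
force: [0.3, 0.5, -0.2]
opening: 85.5
gripper_force: 0.0
```

step_arm(deltas="1 0 0 -0.06 0 0 0;1 0 0 -0.12 0 0 0;1 0 0 -0.2 0 0 0;1 0 0 -0.28 0 0 0;1 0 0 -0.36 0 0 0;1 0 0 -0.44 0 0 0;1 0 0 -0.5 0 0 0;1 0 0 -0.5 0 0 0")

```text
time_s: 23.9
tool_pos: [486.5, -298.2, 249.8]
orientation: [[0.84, 0.233, 0.49], [0.206, -0.972, 0.109], [0.502, 0.009, -0.865]]
force: [0.3, 1.0, -0.5]
opening: 85.6
gripper_force: 0.0
```

```bash
python3 - <<'E'
from hd import *
p=np.load("face.npy");u,v,n=frame(p[3]);c=eyes.calibration("wrist");im=eyes.grab_frame("wrist")[:,:,::-1].copy()
g=np.array([[-80,-80],[80,-80],[80,80],[-80,80]],float)
src=np.float32([proj(c,p[:3]+n*10+b*u-a*v) for a,b in g]);dst=np.float32([[(a+80)*3,(80-b)*3] for a,b in g])
w=cv2.warpPerspective(im,cv2.getPerspectiveTransform(src,dst),(480,480))
h=cv2.cvtColor(w,cv2.COLOR_BGR2HSV);m=cv2.inRange(h,(9,150,120),(20,255,255))>0
m[:60]=0
for nm,lo,hi in(("tip",60,155),("tail",185,275)):
    q=m.copy();q[:lo]=0;q[hi:]=0;q[:,:180]=0;q[:,300:]=0;ys,xs=np.nonzero(q);print(nm,len(xs),xs.mean(),ys.mean())
r=(cv2.inRange(h,(0,150,120),(6,255,255))>0)[:100,180:300];ys,xs=np.nonzero(r);print("red",len(xs),xs.mean()+180,ys.mean())
# sensor check
o=[]
for k in("top","side"):
    f=eyes.grab_frame(k)[:,:,::-1];C=eyes.calibration(k);uu,vv=proj(C,[548,304.5,50]).astype(int)
    o.append(cv2.resize(f[vv-40:vv+40,uu-40:uu+40],(320,320)))
cv2.imwrite("pics/fin.png",np.hstack([cv2.resize(w,(320,320))[:, :160+160][:, 80:240]]+[o[0],o[1]]))
print(status.observe()["time_s"])
E
```

```text
tip 1561 234.55861627162076 110.2152466367713
tail 1853 235.03669724770643 227.10091743119267
red 1529 235.46893394375408 44.93917593198169
24.05
```

View pics/fin.png

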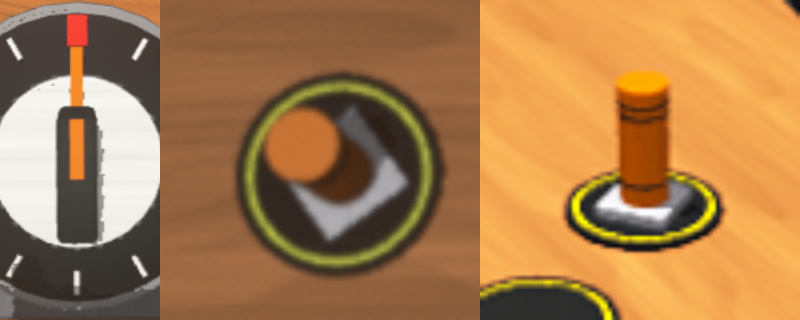

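The pointer now lines up with the red mark to within about 0.5°, and the sensor stands centred on its pad with the arm clear of everything. Handing in.

```bash
python3 -c "
from rig import hand_in
print(hand_in())"
```

```text
the job is handed in; nothing more can be done
None
```

The job is handed in at about 24 s on the robot clock: the sensor stands released on the farthest pad, and the bezel pointer is on the red mark to within about 0.5°, after I overturned it by about 7.5° on release and corrected it; the hand-in call returned no verdict.

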